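Empty a radio battery charger and gauge its contacts

ROBOT

A 6-joint arm with a two-finger parallel gripper is mounted at the origin on the work surface. World frame = base frame: x ahead of the robot, y to its left, z up, the work surface at z = 0. Lengths are in mm, angles in rad, forces in N, time in s.
With the tool pointing down it reaches from about 350 to 1000 mm from the base axis. Payload 7.1 kg.
Tool frame: the origin (TCP) lies midway between the tips of the shut fingers; the grasp point (between the pads) lies 19 mm behind it (ctrl.hold_point_z is the distance from the TCP to the grasp point, in mm); z points along the fingers, y is the line along which they close (so a half turn about z gives the same grasp; the last joint's range is limited). The gripper opens to 85 mm and grips with 20 to 120 N. Pads are 22 mm wide; open, the fingers measure 114 mm over their backs; the gripper's body (76 mm by 85 mm) begins 54 mm behind the grasp point. The pads swing forward as they close: fully open they stand 13 mm farther back than shut.
Start: joints at [-1.171, 0.423, 1.63, -0, 1.089, -0.019], TCP at [254.18, -570.962, 231.319] pointing down, gripper open.
Joint ranges: [-3, 3], [-0.9, 2.11], [0.09, 2.58], [-1.31, 4.45], [0.11, 2.69], [-2.54, 2.54]. Speed limits (rad/s): [2.39, 2.39, 3.01, 3.14, 3.14, 3.14].

INTERFACE

Orientations are given as a unit quaternion [w, x, y, z].
In Python, from workcell import ctrl gives the robot as it stands.
- The arm moves only by the shell command python3 -m jog 'ROWS' [FORCE]. ROWS is a JSON list of rows, 1 to 5 of them, each of 7 numbers: a rotation vector rx, ry, rz in rad, then dx, dy, dz in mm, then the finger opening in mm; each row is the pose to reach, as a shift and turn from the pose commanded when the command began, along the tool's axes at that moment; what a row does not reach only later rows make up. A row lasts 1/10 s, in which the tool goes at most 50 mm and 0.15 rad, less where a joint would pass 70% of its speed; a pose out of reach is approached as far as the arm can. The fingers move at their own pace and stop on an object; FORCE is the grip in N (left out, the last holds). Time passes only in rows, so rows that do not move let the fingers close. It prints the time, the measured TCP pose, the force, the opening and the grip force at its end.
- ctrl.observe(): the state, without advancing time (a new reading comes with each control period).
- ctrl.get_image(name): name is "side" or "top"; returns a dict with "pixels" (480x640x3 uint8, blue, green, red), "camera_matrix" (3x3 intrinsics, pixels), "R" (3x3) and "t" (3): a world point X has camera coordinates R X + t. Camera axes: x right, y down, z forward; pixel columns grow to the right and rows downward; lengths in mm; the calibration is good to about 2 mm. A picture is of the moment at which its call begins. There is no depth.
- ctrl.job_done(): hands the job in; it is judged then, once.
The state is a dict: "t": time; "q": joint angles; "qvel": joint speeds; "tau": joint torques, N m; "position": TCP position; "eef_rot": TCP orientation; "contact_force": force on the tool from outside, world axes, zero at the start; "torque": the same for the moment, N m; "grip_width": finger opening in mm; "grasp_force": force on a finger pad.
Only numpy, scipy, OpenCV 4.12 (cv2) and the standard library are available. Lean on these libraries where they do the work, as an engineer would, in place of code of your own. Each camera call takes 0.05 s, during which the arm holds its last target. There are 200 camera calls.

TASK

First take every battery pack out of the charger, pinching the two yellow release buttons on its opposite sides together to unlatch it, and put the packs in the blue tray side by side. When the charger is empty, set the contact of all four bays with the orange gauge: push its blade into each bay's slot in the far face of the charger until the handle's shoulder is fully home against the face. Then lay the gauge flat on the yellow mat again, leaving the solder reel, screwdriver and mug alone.

Things in the scene. Friction and masses are not known exactly. Their poses are not given: they have to be found in the camera images.
- charger: Black fixed four-bay charger, 96 (x) by 294 (y) mm, origin under its centre on the bench; +x is the far face with the slots. Bay centres at y = +108 (a), +36 (b), -36 (c), -108 mm (d). Bay floor at z = 36 mm; catch ledges along y at x = +-26 to +-42 mm, tops at z = 56 mm; dividers between bays up to z = 52 mm.
- slot_a (a point): Mouth centre of bay a's slot on the charger's far face (charger frame x 48, y 108, z 24 mm), marked yellow; axes as the charger's. The slot is 28 mm wide (y), 8 mm high, runs level along charger -x and takes the whole 40 mm blade. The flat face around it spans z = 0 to 36 mm.
- slot_b (a point): Mouth centre of bay b's slot on the charger's far face (charger frame x 48, y 36, z 24 mm), marked yellow; axes as the charger's. The slot is 28 mm wide (y), 8 mm high, runs level along charger -x and takes the whole 40 mm blade. The flat face around it spans z = 0 to 36 mm.
- slot_c (a point): Mouth centre of bay c's slot on the charger's far face (charger frame x 48, y -36, z 24 mm), marked yellow; axes as the charger's. The slot is 28 mm wide (y), 8 mm high, runs level along charger -x and takes the whole 40 mm blade. The flat face around it spans z = 0 to 36 mm.
- slot_d (a point): Mouth centre of bay d's slot on the charger's far face (charger frame x 48, y -108, z 24 mm), marked yellow; axes as the charger's. The slot is 28 mm wide (y), 8 mm high, runs level along charger -x and takes the whole 40 mm blade. The flat face around it spans z = 0 to 36 mm.
- contact_a (a joint): Brass contact slide in bay a's slot, metres: 0 = its face 20 mm inside the mouth, grows as it is pushed in; starts at 0.001 to 0.010, stays where left (2.5 N friction). Reads 0.020 after the gauge has been pushed in until its shoulder met the charger. Its red tooth shows in the window in the bay floor.
- contact_b (a joint): Brass contact slide in bay b's slot, metres: 0 = its face 20 mm inside the mouth, grows as it is pushed in; starts at 0.001 to 0.010, stays where left (2.5 N friction). Reads 0.020 after the gauge has been pushed in until its shoulder met the charger. Its red tooth shows in the window in the bay floor.
- contact_c (a joint): Brass contact slide in bay c's slot, metres: 0 = its face 20 mm inside the mouth, grows as it is pushed in; starts at 0.001 to 0.010, stays where left (2.5 N friction). Reads 0.020 after the gauge has been pushed in until its shoulder met the charger. Its red tooth shows in the window in the bay floor.
- contact_d (a joint): Brass contact slide in bay d's slot, metres: 0 = its face 20 mm inside the mouth, grows as it is pushed in; starts at 0.001 to 0.010, stays where left (2.5 N friction). Reads 0.020 after the gauge has been pushed in until its shoulder met the charger. Its red tooth shows in the window in the bay floor.
- pack_a: Grey battery pack of bay a (absent in some starts): body 44 (x) by 50 (y) by 56 (z) mm, 0.2 to 0.4 kg, origin at its CENTRE, z up; in the bay its axes are the charger's. Yellow spring buttons on the +x and -x sides: pads 26 mm wide (y), z = 0 to +22 mm, outer faces 62 mm apart, each goes in 8 mm to a stop (46 mm apart, about 7 N each). Once both are in it lifts straight up.
- pack_b: Battery pack of bay b, same as pack_a. Latch of every pack: each button carries a catch at its foot (z = -21 to -15 mm, out to x = +-31 mm) that lies under the charger's ledge (inner edge x = +-26 mm, z = -14 to -8 mm in the pack's frame); it is free when its button is in by over 6 mm. Pinch with 40 to 80 N and the pack is held by its buttons.
- pack_c: Battery pack of bay c, same as pack_a and pack_b (may be absent).
- pack_d: Battery pack of bay d, same as pack_a and pack_b (may be absent).
- tray: Blue open tray, fixed, 280 (x) by 110 (y) mm outside, origin under its centre; walls 4 mm thick and 18 mm high, floor 4 mm thick. There is room for four packs side by side along tray x, 64 mm apart, with their button axis along tray y.
- gauge: Orange gauge lying flat on the yellow mat: handle 90 (x) by 34 (y) by 26 (z) mm, origin at the middle of the handle's underside; steel blade 22 mm wide and 4 mm thick sticking out 40 mm along +x from the handle's end face (the shoulder, x = +45 mm; blade tip at x = +85 mm), centred on y = 0 at z = 13 mm. 0.16 kg. Grip across the handle (34 mm).
- mat: Yellow flat mat on the bench, 220 (x) by 160 (y) mm, about 1 mm thick, look only: what lies on it rests on the bench at z = 0. Origin under its centre.
- solder_reel: Bystander: red solder reel, 60 mm across, 40 mm high, origin under its centre.
- screwdriver: Bystander: screwdriver with a yellow handle, about 170 mm long.
- mug: Bystander: blue mug, 80 mm across, 90 mm high, origin under its centre.

How it is judged:
By the outcome, as a careful person would: the job done as asked, in the order asked, and still so for the second after the job is handed in, with the robot touching nothing.
Of pack_a, pack_b, pack_c, pack_d only 3 to 4 are there at a start; the rules pass over those that are not, and their reading is None.
At some moment in a run one of gauge may be knocked a few centimetres aside while the robot is not near it.
Once in a run the grip may slacken for a moment while it holds something.
It also fails if it takes over 210 s, if anything falls off the work surface, if the arm or the gripper's body presses on something with over 40 N, if the wrist force passes 120 N, or if a joint passes its speed limit or range.

## Working session

There is one attempt and no reset: what is moved stays moved. The work goes in short steps, Python scripts to look and compute and a shell command to move; the robot and the scene stay as the last step left them, time stands still between calls to the robot, and variables do not carry over. Pictures are saved under pics/ and viewed, at most 14 in all, crops included, and the job is handed in when it is done.

```bash
ls; mkdir -p pics; python3 - <<'E'
from workcell import ctrl
import cv2
for n in("top","side"):
    i=ctrl.get_image(n); cv2.imwrite(f"pics/{n}0.png",i["pixels"]); print(n,i["camera_matrix"],i["R"],i["t"])
print(ctrl.observe())
E
```

```text
pics
top [[570.67303914   0.         317.57382278]
 [  0.         570.67303914 239.77101598]
 [  0.           0.           1.        ]] [[-0.00100596 -0.99963801 -0.02688576]
 [-0.99034393  0.00472302 -0.13855181]
 [ 0.13862863  0.02648677 -0.98999018]] [  16.72532567  541.13675459 1209.0803387 ]
side [[538.62530279   0.         314.44995594]
 [  0.         538.62530279 239.4559479 ]
 [  0.           0.           1.        ]] [[-0.95811466 -0.2860501  -0.01384332]
 [-0.14947116  0.54071061 -0.82782269]
 [ 0.244284   -0.79107988 -0.560819  ]] [531.23679681 154.78559834 965.61986383]
{'t': 0.1, 'q': array([-1.17101623e+00,  4.23759001e-01,  1.63060362e+00,  1.21228972e-05,
        1.08859831e+00, -1.89826081e-02]), 'qvel': array([-0.00131592, -0.00158939, -0.00242762,  0.0002195 ,  0.00087803,
       -0.00184816]), 'tau': array([-2.32897319e-04, -5.58426797e+01, -2.82443368e+01,  6.41905967e-05,
        3.03416229e-03,  4.86102806e-05]), 'position': array([ 253.99053287, -570.53000561,  230.63071937]), 'eef_rot': array([-6.72788526e-04,  9.78160047e-01,  2.07852001e-01, -1.24201611e-04]), 'contact_force': array([-0.55162265,  0.71579086, -0.27989549]), 'torque': array([ 0.0041828 , -0.03968873, -0.01815566]), 'grasp_force': 0.0, 'grip_width': 85.5110487978843}
```

View pics/top0.png

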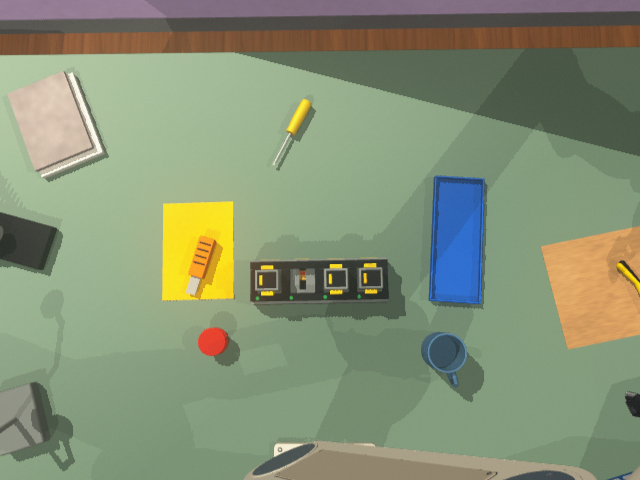

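View pics/side0.png

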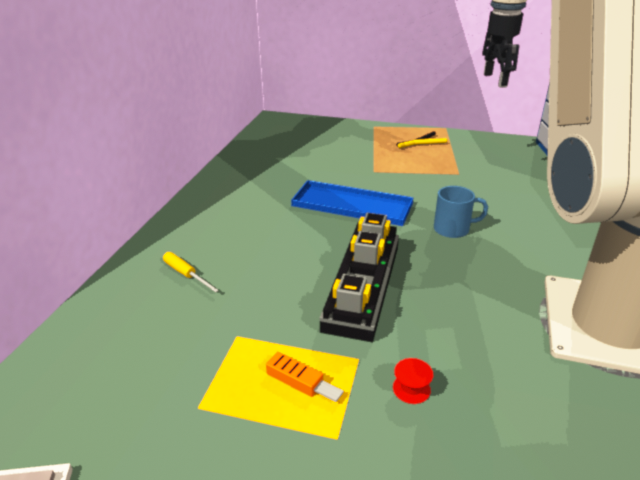

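The top view shows packs a, c and d at about columns 267, 336 and 370 (row 280), with bay b (303) empty. The gauge is on the mat at (202,262), the tray at (457,240), the reel at (213,342) and the mug at (444,353).

```bash
cat > h.py <<'E'
import numpy as np, cv2
from scipy.spatial.transform import Rotation as Rn
from workcell import ctrl
np.set_printoptions(precision=2,suppress=True)
def ray(im,uv,z):
    K,R,t=im["camera_matrix"],im["R"],im["t"]
    uv=np.atleast_2d(uv).astype(float)
    d=np.linalg.solve(K,np.c_[uv,np.ones(len(uv))].T); d=(R.T@d).T; c=-R.T@t
    return c+d*((z-c[2])/d[:,2])[:,None]
def mask(im,lo,hi,roi=None):
    m=cv2.inRange(cv2.cvtColor(im["pixels"],cv2.COLOR_BGR2HSV),lo,hi)
    if roi: k=np.zeros_like(m); x0,y0,x1,y1=roi; k[y0:y1,x0:x1]=255; m&=k
    return m
def blobs(m,amin=10):
    c,_=cv2.findContours(m,cv2.RETR_EXTERNAL,cv2.CHAIN_APPROX_NONE)
    return sorted([k for k in c if cv2.contourArea(k)>=amin],key=cv2.contourArea,reverse=True)
def rect(im,c,z):   # min-area rectangle on plane z: centre, sizes, long-axis yaw
    P=ray(im,c.reshape(-1,2),z)[:,:2].astype(np.float32); (x,y),(w,h),a=cv2.minAreaRect(P)
    if w<h: w,h,a=h,w,a+90
    return np.array([x,y,w,h,(a+90)%180-90])
def quat(q): return Rn.from_quat(np.r_[q[1:],q[0]])
def go(p,yaw):  # shift/turn in tool axes to TCP p, tool down, closing axis (tool y) at world yaw [deg], nearest half turn
    s=ctrl.observe(); R0=quat(s["eef_rot"]); best=None
    for k in(0,180):
        a=np.radians(yaw+k); y=np.array([np.cos(a),np.sin(a),0]); z=np.array([0,0,-1.]); x=np.cross(y,z)
        r=(R0.inv()*Rn.from_matrix(np.c_[x,y,z])).as_rotvec()
        if best is None or np.linalg.norm(r)<np.linalg.norm(best): best=r
    print("turn",best.round(4),"shift",R0.inv().apply(np.array(p)-s["position"]).round(1),"q6",s["q"][5].round(2))
E
python3 - <<'E'
from h import *
T=ctrl.get_image("top");S=ctrl.get_image("side")
Y=((20,150,120),(35,255,255))
for c in blobs(mask(T,*Y,(245,250,395,310)),3): 
    m=cv2.minAreaRect(c); print("yel",m, rect(T,c,86))
c=blobs(mask(T,(0,0,0),(180,255,60),(240,250,400,310)))[0]; print("blk",cv2.boundingRect(c),rect(T,c,50))
c=blobs(mask(T,(105,150,60),(125,255,255),(420,165,495,315)))[0]; print("tray",cv2.boundingRect(c),rect(T,c,18))
c=blobs(mask(T,*Y,(150,190,245,310)))[0]; print("mat",rect(T,c,1))
c=blobs(mask(T,(5,150,120),(16,255,255),(150,190,245,310)))[0]; print("orange",rect(T,c,26))
c=blobs(mask(T,(0,0,120),(180,60,255),(180,265,215,300)))
for k in c: print("blade",rect(T,k,15))
c=blobs(mask(T,(0,150,80),(4,255,255),(190,320,240,370)))[0]; print("reel",rect(T,c,40))
a=cv2.resize(T["pixels"][245:315,240:400],None,fx=5,fy=5,interpolation=cv2.INTER_NEAREST)
cv2.imwrite("pics/ch.png",a)
E
```

```text
yel ((267.5, 293.0), (4.0, 13.0), 90.0) [423.27 118.12  27.12   8.29  89.88]
yel ((370.5, 291.0), (4.0, 11.0), 90.0) [426.91 -95.55  22.8    8.25  89.86]
yel ((336.0, 292.0), (4.0, 12.0), 90.0) [425.01 -24.2   24.87   8.26  89.86]
yel ((267.0, 267.0), (4.0, 12.0), 90.0) [477.46 119.75  25.26   8.39  89.81]
yel ((370.0, 265.0), (4.0, 12.0), 90.0) [480.89 -95.24  24.99   8.36  89.79]
yel ((335.5, 265.5), (3.0, 11.0), 90.0) [480.1  -23.46  22.94   6.28  89.79]
yel ((260.5, 280.0), (10.0, 3.0), 90.0) [450.35 133.02  20.92   6.28   0.72]
yel ((364.5, 278.0), (10.0, 3.0), 90.0) [453.87 -83.49  20.8    6.22  -0.69]
yel ((330.0, 278.5), (9.0, 2.0), 90.0) [453.03 -11.88  18.72   4.16  -0.22]
blk (293, 260, 96, 40) [452.55 -33.24 202.63  81.9  -88.94]
tray (429, 176, 55, 128) [ 545.88 -291.19  279.75  111.5    -4.03]
mat [524.25 286.87 221.06 160.28   1.47]
orange [504.91 270.54  88.31  36.4  -16.59]
blade [444.43 292.81  35.88  20.97 -15.74]
reel [322.37 240.21  62.42  56.9  -89.96]
```

View pics/ch.png

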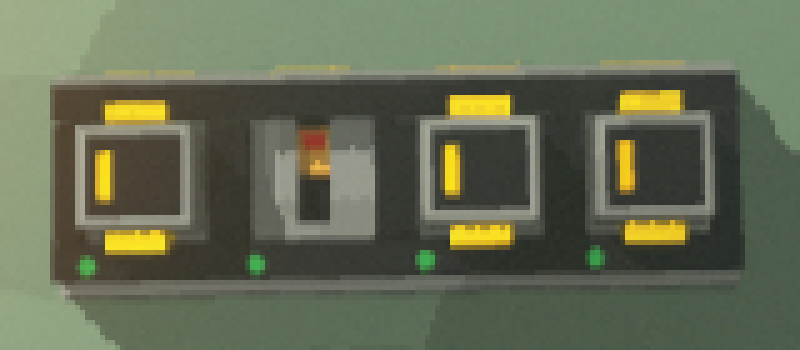

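The crop shows packs a, c and d seated, bay b empty with its red tooth visible, and buttons at +x and -x. From the pack centres, the charger centre is about (452.1, 11.8) with yaw +0.9°. The a–d spacing measures 214 mm against 216 given. The tray and mat sizes also match.

```bash
cat >> h.py <<'E'
def plan(*wps):  # waypoints (x,y,z,closing yaw deg): turn and shift of each from the one before
    s=ctrl.observe(); R0=quat(s["eef_rot"]); p0=s["position"]; print("q6",s["q"][5].round(2),"yaw",np.degrees(np.arctan2(*R0.apply([0,1,0])[1::-1])).round(2),p0,s["grip_width"].round(1))
    for x,yv,zv,yaw in wps:
        c=[]
        for k in(0,180,-180):
            a=np.radians(yaw+k); y=np.array([np.cos(a),np.sin(a),0]); z=np.array([0,0,-1.]); R=Rn.from_matrix(np.c_[np.cross(y,z),y,z]); c.append((np.linalg.norm((R0.inv()*R).as_rotvec()),k,R))
        R=min(c,key=lambda v:v[0])[2]; p=np.array([x,yv,zv])
        print("turn",(R0.inv()*R).as_rotvec().round(4),"shift",R0.inv().apply(p-p0).round(1)); R0,p0=R,p
C=np.array([452.1,11.8]); CY=0.93
T0=np.array([545.9,-291.2]); TY=-4.03
def rot(a): a=np.radians(a); return np.array([[np.cos(a),-np.sin(a)],[np.sin(a),np.cos(a)]])
def ch(x,y): return C+rot(CY)@[x,y]
def tr(x,y): return T0+rot(TY)@[x,y]
E
python3 - <<'E'
from h import *
d=ch(0,-108); t=tr(96,0); print(d,t,ctrl.hold_point_z)
plan((*d,160,CY),(*d,59,CY),(*d,140,CY),(*t,140,TY+90),(*t,30,TY+90))
T=ctrl.get_image("top")
c=blobs(mask(T,(95,80,30),(115,255,200),(415,325,475,390)))[0]; print("mug",cv2.boundingRect(c),rect(T,c,90))
E
```

```text
[453.85 -96.19] [ 641.66 -297.95] 18.700000000000003Traceback (most recent call last):
  File "<stdin>", line 3, in <module>
  File "h.py", line 30, in plan
    s=ctrl.observe(); R0=quat(s["eef_rot"]); p0=s["position"]; print("q6",s["q"][5].round(2),"yaw",np.degrees(np.arctan2(*R0.apply([0,1,0])[1::-1])).round(2),p0,s["grip_width"].round(1))
                                                                                                                                                                 ^^^^^^^^^^^^^^^^^^^^^
AttributeError: 'float' object has no attribute 'round'
```

```bash
sed -i 's/s\["grip_width"\].round(1)/round(float(s["grip_width"]),1)/' h.py
python3 - <<'E'
from h import *
d=ch(0,-108); t=tr(96,0); print(d,t,ctrl.hold_point_z)
plan((*d,160,CY),(*d,59,CY),(*d,140,CY),(*t,140,TY+90),(*t,30,TY+90))
T=ctrl.get_image("top")
c=blobs(mask(T,(95,80,30),(115,255,200),(415,325,475,390)))[0]; print("mug",cv2.boundingRect(c),rect(T,c,90))
E
```

```text
[453.85 -96.19] [ 641.66 -297.95] 18.700000000000003
q6 -0.02 yaw -66.01 [ 254.04 -570.65  230.82] 85.5
turn [-0.   -0.   -1.17] shift [ 375.5 -352.1   71.2]
turn [0. 0. 0.] shift [  0.   0. 101.]
turn [0. 0. 0.] shift [  0.   0. -81.]
turn [ 0.    0.   -1.48] shift [-204.8  184.5    0. ]
turn [0. 0. 0.] shift [  0.   0. 110.]
mug (421, 333, 46, 54) [ 299.39 -248.57  108.22   81.46   49.79]
```

```bash
J="python3 -m jog"; 
$J '[[0,0,-0.15,0,0,0,85],[0,0,-0.3,0,0,0,85],[0,0,-0.45,0,0,0,85],[0,0,-0.585,0,0,0,85]]' 60
$J '[[0,0,-0.15,0,0,0,85],[0,0,-0.3,0,0,0,85],[0,0,-0.45,0,0,0,85],[0,0,-0.585,0,0,0,85]]'
$J '[[0,0,0,40,18,0,85],[0,0,0,84,36,0,85],[0,0,0,128,56,0,85],[0,0,0,172,76,0,85],[0,0,0,210,92,0,85]]'
$J '[[0,0,0,40,18,0,85],[0,0,0,84,36,0,85],[0,0,0,128,56,0,85],[0,0,0,172,76,0,85],[0,0,0,210,92,0,85]]'
$J '[[0,0,0,25,12,20,85],[0,0,0,51,23.5,50,85],[0,0,0,51,23.5,71,85],[0,0,0,51,23.5,71,85]]'
python3 - <<'E'
from h import *
d=ch(0,-108); plan((*d,160,CY),(*d,59,CY))
E
```

```text
t: 0.65
position: [254.2, -570.8, 231.2]
eef_rot: [-0.0, 0.875, 0.484, 0.0]
contact_force: [-0.0, 0.5, -0.1]
grip_width: 85.0
grasp_force: 0.0
t: 1.05
position: [254.1, -570.8, 231.2]
eef_rot: [-0.0, 0.699, 0.716, 0.0]
contact_force: [0.7, 0.4, -0.9]
grip_width: 84.9
grasp_force: 0.0
t: 1.55
position: [342.8, -357.2, 231.3]
eef_rot: [-0.0, 0.701, 0.713, 0.0]
contact_force: [1.0, -0.0, 0.1]
grip_width: 85.0
grasp_force: 0.0
t: 2.05
position: [431.2, -145.6, 231.5]
eef_rot: [0.0, 0.701, 0.714, 0.0]
contact_force: [-0.5, -0.7, -0.4]
grip_width: 85.4
grasp_force: 0.0
t: 2.45
position: [451.4, -95.0, 158.1]
eef_rot: [-0.002, 0.7, 0.714, -0.001]
contact_force: [-0.1, 0.3, 0.1]
grip_width: 84.9
grasp_force: 0.0
q6 -0.25 yaw 1.14 [451.43 -95.04 158.08] 84.9
turn [-0.01 -0.    0.  ] shift [-1.2  2.4 -1.9]
turn [0. 0. 0.] shift [  0.   0. 101.]
```

```bash
J="python3 -m jog"; 
$J '[[0,0,0,-0.5,1,0,85],[0,0,0,-0.5,1,0,85],[0,0,0,-0.5,1,0,85]]'
python3 - <<'E'
from h import *
d=ch(0,-108); plan((*d,160,CY),(*d,59,CY))
E
```

```text
t: 2.75
position: [454.9, -97.5, 161.5]
eef_rot: [0.001, 0.701, 0.713, 0.001]
contact_force: [0.5, 0.6, 1.1]
grip_width: 84.9
grasp_force: 0.0
q6 -0.25 yaw 0.97 [454.85 -97.52 161.47] 84.9
turn [0. 0. 0.] shift [ 1.4 -1.   1.5]
turn [0. 0. 0.] shift [  0.   0. 101.]
```

```bash
J="python3 -m jog"; 
$J '[[0,0,0,1.4,-1,30,85],[0,0,0,1.4,-1,60,85],[0,0,0,1.4,-1,85,85],[0,0,0,1.4,-1,98,85],[0,0,0,1.4,-1,102,85]]'
$J '[[0,0,0,0,0,0,85],[0,0,0,0,0,0,85],[0,0,0,0,0,0,40],[0,0,0,0,0,0,40],[0,0,0,0,0,0,40]]' 60
$J '[[0,0,0,0,0,0,40],[0,0,0,0,0,0,40],[0,0,0,0,0,0,40],[0,0,0,0,0,0,40],[0,0,0,0,0,0,40]]' 60
```

```text
t: 3.25
position: [452.8, -95.6, 57.8]
eef_rot: [-0.001, 0.701, 0.713, -0.0]
contact_force: [-0.1, -0.1, 0.6]
grip_width: 84.9
grasp_force: 0.0
t: 3.75
position: [455.0, -95.7, 59.8]
eef_rot: [0.002, 0.701, 0.713, 0.001]
contact_force: [-8.5, 5.3, 45.3]
grip_width: 44.3
grasp_force: 56.8
t: 4.25
position: [454.9, -95.6, 60.1]
eef_rot: [0.002, 0.701, 0.713, 0.001]
contact_force: [-1.6, 1.3, 17.7]
grip_width: 44.2
grasp_force: 58.7
```

```bash
J="python3 -m jog"; 
$J '[[0,0,0,0,0,-8,40],[0,0,0,0,0,-20,40],[0,0,0,0,0,-35,40],[0,0,0,0,0,-60,40],[0,0,0,0,0,-85,40]]' 60
$J '[[0,0,0,0,0,0,40]]' 
python3 - <<'E'
from h import *
t=tr(96,0); s=ctrl.observe()["position"]; plan((*s[:2],s[2],TY+90),(*t,s[2],TY+90),(*t,35,TY+90))
i=ctrl.get_image("side"); cv2.imwrite("pics/s1.png",i["pixels"][150:350,250:450])
E
```

```text
t: 4.75
position: [452.3, -95.2, 144.3]
eef_rot: [-0.001, 0.701, 0.713, -0.0]
contact_force: [1.2, -0.7, -2.4]
grip_width: 43.8
grasp_force: 64.5
t: 4.85
position: [454.9, -95.8, 146.4]
eef_rot: [0.002, 0.701, 0.713, 0.001]
contact_force: [-0.0, 0.3, -2.1]
grip_width: 43.9
grasp_force: 64.5
q6 -0.25 yaw 1.03 [454.9  -95.82 146.36] 43.9
turn [ 0.    0.01 -1.48] shift [0. 0. 0.]
turn [0. 0. 0.] shift [-200.5 -188.5    0. ]
turn [0. 0. 0.] shift [  0.    0.  111.4]
```

View pics/s1.png

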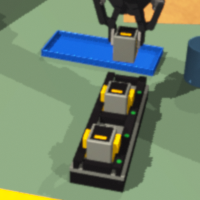

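The crop shows pack d lifted clear in the gripper, with packs c and a still seated.

```bash
J="python3 -m jog"; 
$J '[[0,0,-0.14,0,0,0,40],[0,0,-0.28,0,0,0,40],[0,0,-0.43,0,0,0,40],[0,0,-0.58,0,0,0,40],[0,0,-0.73,0,0,0,40]]' 70
$J '[[0,0,-0.15,0,0,0,40],[0,0,-0.3,0,0,0,40],[0,0,-0.45,0,0,0,40],[0,0,-0.6,0,0,0,40],[0,0,-0.75,0,0,0,40]]'
$J '[[0,0,0,-20,-19,0,40],[0,0,0,-50,-47,10,40],[0,0,0,-80,-75,20,40],[0,0,0,-110,-103,40,40],[0,0,0,-140,-131,60,40]]'
$J '[[0,0,0,-30,-28,10,40],[0,0,0,-50,-48,20,40],[0,0,0,-60.5,-57.5,25,40],[0,0,0,-60.5,-57.5,25,40],[0,0,0,-60.5,-57.5,25,40]]'
python3 - <<'E'
from h import *
t=tr(96,0); plan((*t,29,TY+90))
E
```

```text
t: 5.4
position: [452.0, -95.1, 142.1]
eef_rot: [-0.001, 0.397, 0.918, -0.0]
contact_force: [-0.4, -0.0, -3.5]
grip_width: 43.2
grasp_force: 75.5
t: 5.9
position: [452.0, -95.1, 142.0]
eef_rot: [-0.001, 0.033, 0.999, 0.0]
contact_force: [-0.6, -1.0, -2.6]
grip_width: 43.3
grasp_force: 75.6
t: 6.4
position: [583.3, -237.1, 81.2]
eef_rot: [-0.001, 0.036, 0.999, 0.0]
contact_force: [0.5, 0.8, -1.7]
grip_width: 43.4
grasp_force: 75.6
t: 6.9
position: [637.9, -297.2, 56.5]
eef_rot: [-0.002, 0.037, 0.999, 0.001]
contact_force: [-0.2, 0.1, -2.6]
grip_width: 43.2
grasp_force: 75.5
q6 -1.95 yaw 85.81 [ 637.86 -297.21   56.49] 43.2
turn [ 0. -0. -0.] shift [-3.9 -0.5 27.5]
```

```bash
J="python3 -m jog"; 
$J '[[0,0,0,-2,0,8,40],[0,0,0,-3,0,16,40],[0,0,0,-3,0,21,40],[0,0,0,-3,0,23,40],[0,0,0,-3,0,23,40]]'
$J '[[0,0,0,0,0,1,40],[0,0,0,0,0,2,40],[0,0,0,0,0,3,40],[0,0,0,0,0,3,40]]'
```

```text
t: 7.4
position: [642.0, -297.8, 34.8]
eef_rot: [-0.0, 0.036, 0.999, 0.0]
contact_force: [0.1, -0.1, -2.3]
grip_width: 43.2
grasp_force: 75.5
t: 7.8
position: [642.4, -298.2, 32.3]
eef_rot: [-0.0, 0.036, 0.999, 0.0]
contact_force: [-0.8, 0.4, -3.0]
grip_width: 43.6
grasp_force: 75.5
```

```bash
J="python3 -m jog"; 
$J '[[0,0,0,0,0,1,40],[0,0,0,0,0,2,40],[0,0,0,0,0,3,40],[0,0,0,0,0,3,40]]'
$J '[[0,0,0,0,0,0.5,40],[0,0,0,0,0,1,40],[0,0,0,0,0,1,40]]'
```

```text
t: 8.2
position: [642.3, -298.1, 29.1]
eef_rot: [-0.0, 0.036, 0.999, 0.0]
contact_force: [-0.8, -0.0, -2.7]
grip_width: 43.3
grasp_force: 75.5
t: 8.5
position: [642.5, -298.3, 28.8]
eef_rot: [0.0, 0.036, 0.999, -0.0]
contact_force: [-1.1, 0.7, 1.9]
grip_width: 43.5
grasp_force: 76.5
```

```bash
J="python3 -m jog"; 
$J '[[0,0,0,0,0,0,50],[0,0,0,0,0,0,60],[0,0,0,0,0,0,70],[0,0,0,0,0,0,80],[0,0,0,0,0,0,80]]'
$J '[[0,0,0,0,0,-15,80],[0,0,0,0,0,-50,80],[0,0,0,0,0,-90,80],[0,0,0,0,0,-122,80],[0,0,0,0,0,-122,85]]'
$J '[[0,0,0.14,0,0,0,85],[0,0,0.28,0,0,0,85],[0,0,0.43,0,0,0,85],[0,0,0.58,0,0,0,85],[0,0,0.73,0,0,0,85]]'
$J '[[0,0,0.15,0,0,0,85],[0,0,0.3,0,0,0,85],[0,0,0.45,0,0,0,85],[0,0,0.6,0,0,0,85],[0,0,0.75,0,0,0,85]]'
python3 - <<'E'
from h import *
d=ch(0,-36); plan((*d,140,CY),(*d,61,CY))
E
```

```text
t: 9.0
position: [642.7, -298.3, 28.6]
eef_rot: [0.0, 0.036, 0.999, -0.0]
contact_force: [0.1, 0.8, 0.1]
grip_width: 80.2
grasp_force: 0.0
t: 9.5
position: [645.8, -299.8, 157.7]
eef_rot: [0.005, 0.036, 0.999, -0.002]
contact_force: [0.7, -0.4, 0.0]
grip_width: 84.9
grasp_force: 0.0
t: 10.0
position: [642.2, -298.1, 150.7]
eef_rot: [-0.0, 0.394, 0.919, 0.0]
contact_force: [-0.2, 0.6, 0.4]
grip_width: 85.2
grasp_force: 0.0
t: 10.5
position: [642.2, -298.1, 150.6]
eef_rot: [-0.0, 0.703, 0.711, -0.0]
contact_force: [0.4, -0.4, -0.1]
grip_width: 84.6
grasp_force: 0.0
q6 -0.46 yaw 0.68 [ 642.23 -298.14  150.61] 84.6
turn [-0. -0. -0.] shift [ 276.2 -186.3   10.6]
turn [0. 0. 0.] shift [ 0.  0. 79.]
```

```bash
J="python3 -m jog"; 
$J '[[0,0,0,30,-20,0,85],[0,0,0,70,-47,0,85],[0,0,0,110,-74,0,85],[0,0,0,150,-101,0,85],[0,0,0,190,-128,0,85]]' 60
$J '[[0,0,0,35,-23,0,85],[0,0,0,65,-44,0,85],[0,0,0,81,-55,0,85],[0,0,0,86,-58,0,85],[0,0,0,86,-58,0,85]]'
$J '[[0,0,0,0,0,5,85],[0,0,0,0,0,10,85]]'
python3 - <<'E'
from h import *
d=ch(0,-36); plan((*d,61,CY))
E
```

```text
t: 11.0
position: [509.6, -109.2, 150.7]
eef_rot: [0.0, 0.701, 0.713, 0.0]
contact_force: [0.5, 1.0, 0.3]
grip_width: 85.1
grasp_force: 0.0
t: 11.5
position: [451.7, -25.3, 150.8]
eef_rot: [0.0, 0.7, 0.714, 0.0]
contact_force: [0.1, 0.2, 0.4]
grip_width: 84.9
grasp_force: 0.0
t: 11.7
position: [452.5, -26.4, 140.1]
eef_rot: [0.0, 0.701, 0.713, 0.0]
contact_force: [0.0, -0.7, -0.7]
grip_width: 84.9
grasp_force: 0.0
q6 -0.1 yaw 0.98 [452.48 -26.36 140.13] 84.9
turn [0. 0. 0.] shift [ 2.2  0.2 79.1]
```

```bash
J="python3 -m jog"; 
$J '[[0,0,0,2.2,0,25,85],[0,0,0,2.2,0,50,85],[0,0,0,2.2,0,68,85],[0,0,0,2.2,0,77,85],[0,0,0,2.2,0,79,85]]'
$J '[[0,0,0,0,0,0,85],[0,0,0,0,0,0,60],[0,0,0,0,0,0,40],[0,0,0,0,0,0,40],[0,0,0,0,0,0,40]]' 60
$J '[[0,0,0,0,0,0,40],[0,0,0,0,0,0,40],[0,0,0,0,0,0,40]]' 70
$J '[[0,0,0,0,0,-8,40],[0,0,0,0,0,-20,40],[0,0,0,0,0,-40,40],[0,0,0,0,0,-65,40],[0,0,0,0,0,-85,40]]'
$J '[[0,0,0,0,0,0,40],[0,0,0,0,0,0,40]]' 
python3 - <<'E'
from h import *
t=tr(32,0); s=ctrl.observe()["position"]; plan((*s[:2],s[2],TY+90),(*t,s[2],TY+90),(*t,35,TY+90))
i=ctrl.get_image("side"); cv2.imwrite("pics/s2.png",i["pixels"][150:350,250:450])
E
```

```text
t: 12.2
position: [451.0, -23.8, 60.1]
eef_rot: [-0.001, 0.701, 0.713, -0.001]
contact_force: [-0.4, 0.2, -0.7]
grip_width: 85.0
grasp_force: 0.0
t: 12.7
position: [453.7, -23.5, 63.4]
eef_rot: [0.002, 0.701, 0.713, 0.002]
contact_force: [-0.9, 0.8, 17.2]
grip_width: 44.4
grasp_force: 58.7
t: 13.0
position: [453.7, -23.5, 63.5]
eef_rot: [0.002, 0.701, 0.713, 0.002]
contact_force: [0.3, 0.4, 18.7]
grip_width: 44.0
grasp_force: 68.7
t: 13.5
position: [451.1, -23.4, 147.9]
eef_rot: [0.0, 0.701, 0.713, 0.0]
contact_force: [1.5, -0.0, -3.0]
grip_width: 43.2
grasp_force: 74.7
t: 13.7
position: [451.3, -23.4, 146.5]
eef_rot: [0.0, 0.701, 0.713, 0.0]
contact_force: [-0.6, 1.2, -3.1]
grip_width: 43.2
grasp_force: 74.7
q6 -0.1 yaw 1.03 [451.31 -23.38 146.55] 43.2
turn [ 0.    0.   -1.48] shift [0. 0. 0.]
turn [0. 0. 0.] shift [-145.2 -260.5    0. ]
turn [0. 0. 0.] shift [  0.    0.  111.5]
```

View pics/s2.png

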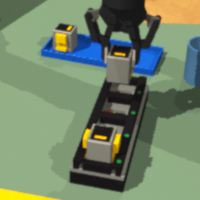

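The crop shows pack c lifted, d standing upright in the tray, and a still seated.

```bash
J="python3 -m jog"; 
$J '[[0,0,-0.14,0,0,0,40],[0,0,-0.28,0,0,0,40],[0,0,-0.43,0,0,0,40],[0,0,-0.58,0,0,0,40],[0,0,-0.73,0,0,0,40]]' 70
$J '[[0,0,-0.15,0,0,0,40],[0,0,-0.3,0,0,0,40],[0,0,-0.45,0,0,0,40],[0,0,-0.6,0,0,0,40],[0,0,-0.75,0,0,0,40]]'
$J '[[0,0,0,-15,-27,0,40],[0,0,0,-35,-63,0,40],[0,0,0,-55,-99,0,40],[0,0,0,-75,-135,10,40],[0,0,0,-95,-171,30,40]]'
$J '[[0,0,0,-20,-36,20,40],[0,0,0,-38,-68,40,40],[0,0,0,-49,-86,55,40],[0,0,0,-50,-89,60,40],[0,0,0,-50,-89,60,40]]'
$J '[[0,0,0,0,0,2,40],[0,0,0,0,0,4,40],[0,0,0,0,0,4,40]]'
python3 - <<'E'
from h import *
t=tr(32,0); plan((*t,31,TY+90))
E
```

```text
t: 14.25
position: [450.3, -23.3, 144.9]
eef_rot: [-0.001, 0.397, 0.918, -0.001]
contact_force: [-0.6, -0.2, -3.5]
grip_width: 43.2
grasp_force: 74.7
t: 14.75
position: [450.3, -23.3, 144.9]
eef_rot: [-0.002, 0.033, 0.999, 0.0]
contact_force: [-1.0, -0.6, -2.6]
grip_width: 43.4
grasp_force: 74.7
t: 15.25
position: [534.4, -202.5, 115.5]
eef_rot: [0.0, 0.036, 0.999, -0.0]
contact_force: [1.3, 0.2, -2.0]
grip_width: 43.1
grasp_force: 74.7
t: 15.75
position: [575.3, -292.6, 53.7]
eef_rot: [-0.002, 0.037, 0.999, 0.001]
contact_force: [-1.2, 1.1, -2.1]
grip_width: 43.3
grasp_force: 74.7
t: 16.05
position: [577.1, -292.4, 52.8]
eef_rot: [0.0, 0.036, 0.999, -0.0]
contact_force: [0.4, -0.6, -2.4]
grip_width: 43.1
grasp_force: 74.7
q6 -1.99 yaw 85.88 [ 577.07 -292.39   52.77] 43.1
turn [-0.  0. -0.] shift [-0.8 -1.  21.8]
```

```bash
J="python3 -m jog"; 
$J '[[0,0,0,-0.8,-1,8,40],[0,0,0,-0.8,-1,14,40],[0,0,0,-0.8,-1,18,40],[0,0,0,-0.8,-1,19.5,40],[0,0,0,-0.8,-1,19.5,40]]'
$J '[[0,0,0,0,0,0.5,40],[0,0,0,0,0,1.5,40],[0,0,0,0,0,1.5,40]]'
$J '[[0,0,0,0,0,0.5,40],[0,0,0,0,0,1,40],[0,0,0,0,0,1,40]]'
```

```text
t: 16.55
position: [577.6, -294.2, 32.4]
eef_rot: [-0.0, 0.036, 0.999, 0.0]
contact_force: [0.5, -1.2, -2.3]
grip_width: 43.0
grasp_force: 74.8
t: 16.85
position: [578.1, -294.5, 31.9]
eef_rot: [0.0, 0.036, 0.999, -0.0]
contact_force: [-1.1, 0.1, 2.5]
grip_width: 43.2
grasp_force: 75.9
t: 17.15
position: [578.1, -294.5, 31.8]
eef_rot: [0.0, 0.036, 0.999, -0.0]
contact_force: [-3.9, 1.3, 10.8]
grip_width: 43.4
grasp_force: 78.0
```

Seated. I'll release, lift, turn back and head for pack a.

```bash
J="python3 -m jog"; 
$J '[[0,0,0,0,0,-0.5,50],[0,0,0,0,0,-0.5,60],[0,0,0,0,0,-0.5,70],[0,0,0,0,0,-0.5,80],[0,0,0,0,0,-0.5,80]]'
$J '[[0,0,0,0,0,-15,80],[0,0,0,0,0,-50,80],[0,0,0,0,0,-90,80],[0,0,0,0,0,-120,80],[0,0,0,0,0,-120,85]]'
$J '[[0,0,0.14,0,0,0,85],[0,0,0.28,0,0,0,85],[0,0,0.43,0,0,0,85],[0,0,0.58,0,0,0,85],[0,0,0.73,0,0,0,85]]'
$J '[[0,0,0.15,0,0,0,85],[0,0,0.3,0,0,0,85],[0,0,0.45,0,0,0,85],[0,0,0.6,0,0,0,85],[0,0,0.75,0,0,0,85]]'
python3 - <<'E'
from h import *
d=ch(0,108); plan((*d,140,CY),(*d,61,CY))
E
```

```text
t: 17.65
position: [578.1, -294.4, 30.9]
eef_rot: [0.0, 0.036, 0.999, -0.0]
contact_force: [0.1, 0.6, -0.0]
grip_width: 79.7
grasp_force: 0.0
t: 18.15
position: [580.9, -295.9, 157.2]
eef_rot: [0.004, 0.036, 0.999, -0.002]
contact_force: [0.5, 0.5, 0.4]
grip_width: 85.0
grasp_force: 0.0
t: 18.65
position: [577.6, -294.1, 150.9]
eef_rot: [-0.0, 0.394, 0.919, 0.0]
contact_force: [0.6, -0.6, 0.3]
grip_width: 85.2
grasp_force: 0.0
t: 19.15
position: [577.6, -294.1, 150.8]
eef_rot: [-0.0, 0.703, 0.711, -0.0]
contact_force: [0.2, 0.3, -0.6]
grip_width: 85.0
grasp_force: 0.0
q6 -0.5 yaw 0.68 [ 577.57 -294.13  150.82] 85.0
turn [-0. -0. -0.] shift [ 415.4 -122.3   11. ]
turn [0. 0. 0.] shift [ 0.  0. 79.]
```

```bash
J="python3 -m jog"; 
$J '[[0,0,0,30,-9,0,85],[0,0,0,75,-22,0,85],[0,0,0,120,-35,0,85],[0,0,0,165,-48,0,85],[0,0,0,210,-61,0,85]]' 60
$J '[[0,0,0,45,-13,0,85],[0,0,0,90,-26,0,85],[0,0,0,135,-40,0,85],[0,0,0,170,-51,0,85],[0,0,0,195,-58,0,85]]'
$J '[[0,0,0,7,-3,4,85],[0,0,0,10,-3,9,85],[0,0,0,10,-3,10,85],[0,0,0,10,-3,10,85]]'
python3 - <<'E'
from h import *
d=ch(0,108); plan((*d,61,CY))
E
```

```text
t: 19.65
position: [512.0, -83.9, 150.9]
eef_rot: [-0.0, 0.701, 0.713, 0.0]
contact_force: [-0.2, 1.1, 0.3]
grip_width: 85.2
grasp_force: 0.0
t: 20.15
position: [450.2, 110.4, 151.0]
eef_rot: [-0.0, 0.7, 0.714, -0.0]
contact_force: [0.2, -0.4, -0.2]
grip_width: 84.7
grasp_force: 0.0
t: 20.55
position: [448.5, 117.5, 140.4]
eef_rot: [-0.0, 0.701, 0.713, -0.0]
contact_force: [-0.6, -0.2, 0.5]
grip_width: 85.1
grasp_force: 0.0
q6 0.21 yaw 0.97 [448.54 117.51 140.42] 85.1
turn [-0.  0.  0.] shift [ 2.3  1.9 79.4]
```

```bash
J="python3 -m jog"; 
$J '[[0,0,0,2.2,1.5,25,85],[0,0,0,2.2,1.5,50,85],[0,0,0,2.2,1.5,68,85],[0,0,0,2.2,1.5,77,85],[0,0,0,2.2,1.5,79,85]]'
$J '[[0,0,0,0,0,0,85],[0,0,0,0,0,0,60],[0,0,0,0,0,0,40],[0,0,0,0,0,0,40],[0,0,0,0,0,0,40]]' 60
$J '[[0,0,0,0,0,0,40],[0,0,0,0,0,0,40],[0,0,0,0,0,0,40]]' 70
$J '[[0,0,0,0,0,-8,40],[0,0,0,0,0,-20,40],[0,0,0,0,0,-40,40],[0,0,0,0,0,-65,40],[0,0,0,0,0,-85,40]]'
$J '[[0,0,-0.14,0,0,0,40],[0,0,-0.28,0,0,0,40],[0,0,-0.43,0,0,0,40],[0,0,-0.58,0,0,0,40],[0,0,-0.73,0,0,0,40]]'
$J '[[0,0,-0.15,0,0,0,40],[0,0,-0.3,0,0,0,40],[0,0,-0.45,0,0,0,40],[0,0,-0.6,0,0,0,40],[0,0,-0.75,0,0,0,40]]'
python3 - <<'E'
from h import *
t=tr(-32,0); s=ctrl.observe()["position"]; plan((*t,s[2],TY+90),(*t,35,TY+90))
i=ctrl.get_image("side"); cv2.imwrite("pics/s3.png",i["pixels"][120:350,200:500])
E
```

```text
t: 21.05
position: [449.6, 119.8, 61.0]
eef_rot: [-0.0, 0.701, 0.713, -0.001]
contact_force: [0.2, -0.4, 0.1]
grip_width: 85.0
grasp_force: 0.0
t: 21.55
position: [451.1, 121.0, 63.7]
eef_rot: [0.001, 0.701, 0.713, 0.001]
contact_force: [-2.2, -1.3, 17.8]
grip_width: 43.8
grasp_force: 58.7
t: 21.85
position: [451.1, 121.0, 63.8]
eef_rot: [0.001, 0.701, 0.713, 0.001]
contact_force: [-2.9, -0.9, 19.9]
grip_width: 43.8
grasp_force: 68.5
t: 22.35
position: [449.7, 120.7, 148.4]
eef_rot: [0.0, 0.701, 0.713, 0.0]
contact_force: [0.0, -0.9, -3.2]
grip_width: 43.2
grasp_force: 75.0
t: 22.85
position: [449.5, 120.6, 147.4]
eef_rot: [-0.0, 0.397, 0.918, -0.0]
contact_force: [-0.5, -0.1, -2.2]
grip_width: 42.9
grasp_force: 75.0
t: 23.35
position: [449.5, 120.6, 147.3]
eef_rot: [-0.0, 0.033, 0.999, -0.0]
contact_force: [-0.0, -0.4, -2.2]
grip_width: 43.1
grasp_force: 75.0
q6 -1.27 yaw 86.19 [449.51 120.61 147.32] 43.1
turn [-0. -0.  0.] shift [ -91.5 -404.4    0. ]
turn [0. 0. 0.] shift [  0.    0.  112.3]
```

View pics/s3.png

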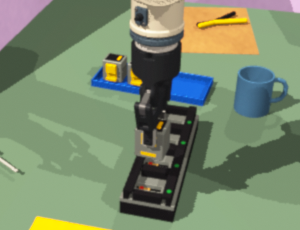

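The crop shows pack a in the gripper and all bays empty. Next I carry it to the tray.

```bash
J="python3 -m jog"; 
$J '[[0,0,0,-6,-28,0,40],[0,0,0,-14,-66,0,40],[0,0,0,-23,-106,0,40],[0,0,0,-32,-146,0,40],[0,0,0,-41,-186,0,40]]' 70
$J '[[0,0,0,-9,-40,0,40],[0,0,0,-18,-80,10,40],[0,0,0,-27,-120,25,40],[0,0,0,-36,-160,45,40],[0,0,0,-44,-190,60,40]]'
$J '[[0,0,0,-4,-18,20,40],[0,0,0,-6,-27,30,40],[0,0,0,-6,-28,33,40],[0,0,0,-6,-28,33,40],[0,0,0,-6,-28,33,40]]'
python3 - <<'E'
from h import *
t=tr(-32,0); plan((*t,31,TY+90))
E
```

```text
t: 23.9
position: [477.1, -69.3, 147.3]
eef_rot: [0.0, 0.038, 0.999, 0.0]
contact_force: [0.4, -0.7, -2.0]
grip_width: 43.2
grasp_force: 74.8
t: 24.4
position: [507.0, -262.8, 86.3]
eef_rot: [-0.0, 0.038, 0.999, -0.0]
contact_force: [0.1, 0.6, -3.0]
grip_width: 43.1
grasp_force: 74.8
t: 24.9
position: [511.4, -287.9, 54.6]
eef_rot: [0.0, 0.036, 0.999, -0.0]
contact_force: [0.3, -0.2, -1.8]
grip_width: 43.4
grasp_force: 74.8
q6 -2.03 yaw 85.86 [ 511.42 -287.94   54.57] 43.4
turn [ 0.  0. -0.] shift [-2.6 -0.8 23.6]
```

```bash
J="python3 -m jog"; 
$J '[[0,0,0,-2.6,-0.8,8,40],[0,0,0,-2.6,-0.8,15,40],[0,0,0,-2.6,-0.8,20,40],[0,0,0,-2.6,-0.8,21.5,40],[0,0,0,-2.6,-0.8,21.5,40]]'
$J '[[0,0,0,0,0,0.5,40],[0,0,0,0,0,1.5,40],[0,0,0,0,0,1.5,40]]'
$J '[[0,0,0,0,0,0.4,40],[0,0,0,0,0,0.6,40],[0,0,0,0,0,0.6,40]]'
```

```text
t: 25.4
position: [513.5, -289.4, 32.3]
eef_rot: [-0.0, 0.036, 0.999, 0.0]
contact_force: [-0.6, 1.5, 1.3]
grip_width: 43.5
grasp_force: 76.0
t: 25.7
position: [513.6, -289.5, 32.1]
eef_rot: [-0.0, 0.036, 0.999, 0.0]
contact_force: [-4.9, 5.7, 13.6]
grip_width: 43.1
grasp_force: 79.4
t: 26.0
position: [513.6, -289.5, 32.0]
eef_rot: [-0.0, 0.036, 0.999, 0.0]
contact_force: [-6.6, 5.1, 20.1]
grip_width: 43.1
grasp_force: 80.5
```

```bash
J="python3 -m jog"; 
$J '[[0,0,0,0,0,-1,50],[0,0,0,0,0,-1,60],[0,0,0,0,0,-1,70],[0,0,0,0,0,-1,80],[0,0,0,0,0,-1,80]]'
$J '[[0,0,0,0,0,-15,80],[0,0,0,0,0,-50,80],[0,0,0,0,0,-90,80],[0,0,0,0,0,-125,80],[0,0,0,0,0,-130,85]]'
$J '[[0,0,0.14,0,0,0,85],[0,0,0.28,0,0,0,85],[0,0,0.43,0,0,0,85],[0,0,0.58,0,0,0,85],[0,0,0.73,0,0,0,85]]'
$J '[[0,0,0.15,0,0,0,85],[0,0,0.3,0,0,0,85],[0,0,0.45,0,0,0,85],[0,0,0.6,0,0,0,85],[0,0,0.75,0,0,0,85]]'
$J '[[0,0,0,-30,-5,0,85],[0,0,0,-65,-10,0,85],[0,0,0,-110,-15,0,85],[0,0,0,-150,-20,0,85],[0,0,0,-190,-25,0,85]]'
python3 - <<'E'
from h import *
T=ctrl.get_image("top"); cv2.imwrite("pics/top2.png",T["pixels"])
c=blobs(mask(T,(20,150,120),(35,255,255),(150,190,245,310)))[0]; print("mat",rect(T,c,1))
for c in blobs(mask(T,(5,150,120),(17,255,255),(100,150,300,350)),60): print("orange",rect(T,c,26))
for k in blobs(mask(T,(0,0,120),(180,60,255),(100,200,245,330)),40): print("blade",rect(T,k,15))
for k in blobs(mask(T,(20,150,120),(35,255,255),(425,170,490,310)),3): print("yel",rect(T,k,57))
plan()
E
```

```text
t: 26.5
position: [513.9, -290.0, 31.2]
eef_rot: [0.0, 0.036, 0.999, -0.0]
contact_force: [-0.4, 0.3, -1.1]
grip_width: 79.9
grasp_force: 0.0
t: 27.0
position: [516.4, -291.4, 167.0]
eef_rot: [0.004, 0.036, 0.999, -0.002]
contact_force: [-0.2, -0.1, 0.2]
grip_width: 84.9
grasp_force: 0.0
t: 27.5
position: [513.5, -289.7, 161.4]
eef_rot: [-0.0, 0.394, 0.919, 0.0]
contact_force: [0.3, -0.1, -0.1]
grip_width: 85.1
grasp_force: 0.0
t: 28.0
position: [513.5, -289.7, 161.4]
eef_rot: [-0.0, 0.703, 0.711, -0.0]
contact_force: [-0.4, -1.0, -0.2]
grip_width: 85.2
grasp_force: 0.0
t: 28.5
position: [491.6, -481.7, 161.4]
eef_rot: [-0.0, 0.701, 0.713, 0.0]
contact_force: [0.5, -1.0, -0.6]
grip_width: 85.4
grasp_force: 0.0
mat [524.19 287.03 221.25 160.55   1.38]
orange [505.38 270.54  89.18  36.74 -16.64]
blade [493.1  343.44 333.38 289.52  89.97]
yel [ 575.84 -262.35   30.73   14.95   -1.89]
yel [ 514.12 -258.26   28.33   14.86   -1.78]
yel [ 640.27 -265.72   34.39   14.45   -8.05]
yel [ 637.83 -322.33   24.48    6.43   -2.23]
yel [ 631.38 -296.38   19.44    6.61   89.6 ]
yel [ 511.73 -315.35   23.81    6.35   -2.18]
yel [ 503.25 -289.62   19.03    6.42   89.77]
yel [ 575.42 -318.86   26.26    4.26   -2.22]
yel [ 566.58 -293.74   19.47    7.09   81.36]
q6 -0.81 yaw 0.89 [ 490.98 -487.91  161.83] 85.2
```

View pics/top2.png

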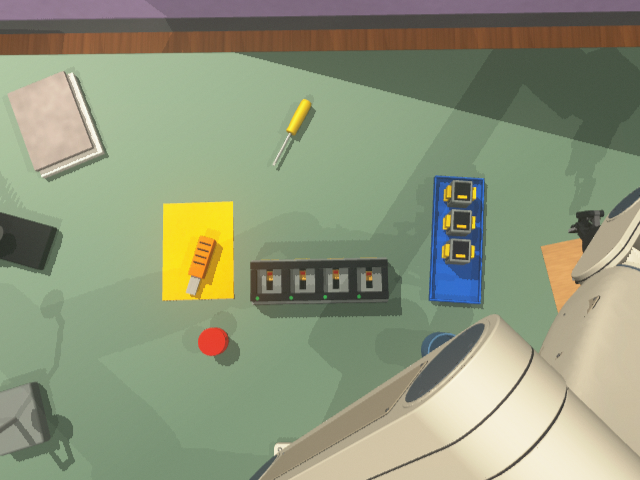

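The top view shows three packs upright side by side in the tray and the charger empty. The gauge is unmoved at (202,262). I'll turn, move to mid-scene, and meanwhile refine the charger pose.

```bash
J="python3 -m jog"; 
python3 - <<'E'
from h import *
T=ctrl.get_image("top"); P=T["pixels"][250:312,240:400]
hsv=cv2.cvtColor(P,cv2.COLOR_BGR2HSV)
print("rows mid", hsv[30,:,2][8:14], hsv[30,::-1,2][8:16])
m=((hsv[...,1]<75)&(hsv[...,2]<75)).astype(np.uint8)*255
m=cv2.morphologyEx(m,cv2.MORPH_CLOSE,np.ones((5,5)))
c=blobs(m)[0]+np.array([240,250]); print(cv2.boundingRect(c))
for z in(36,52): print(z,rect(T,c,z))
g=cv2.inRange(hsv,(45,120,90),(80,255,255))
for k in blobs(g,2): print("led",ray(T,(k+np.array([240,250])).reshape(-1,2).mean(0),56))
r=cv2.inRange(hsv,(0,110,60),(20,255,255))
for k in blobs(r,2): print("tooth",ray(T,(k+np.array([240,250])).reshape(-1,2).mean(0),34),cv2.contourArea(k))
yy=cv2.inRange(hsv,(20,70,100),(35,255,255))
for k in blobs(yy,1): print("slotmark",cv2.boundingRect(k),ray(T,(k+np.array([240,250])).reshape(-1,2).mean(0),30))
E
$J '[[0,0,-0.14,0,0,0,85],[0,0,-0.28,0,0,0,85],[0,0,-0.42,0,0,0,85],[0,0,-0.56,0,0,0,85],[0,0,-0.64,0,0,0,85]]'
$J '[[0,0,-0.14,0,0,0,85],[0,0,-0.28,0,0,0,85],[0,0,-0.42,0,0,0,85],[0,0,-0.56,0,0,0,85],[0,0,-0.625,0,0,0,85]]'
python3 - <<'E'
from h import *
plan((490,-480,155,73.4),(500,0,155,73.4))
E
```

```text
rows mid [158 157 112  82  79  80] [90 93 90 88 54 53 52 50]
(259, 260, 130, 43)
36 [451.38   2.72 278.54  90.8   89.9 ]
52 [450.3    2.46 274.93  89.62  89.9 ]
led [[416.98   0.1   56.  ]]
led [[418.1  -71.77  56.  ]]
led [[415.46  71.93  56.  ]]
led [[414.1  143.81  56.  ]]
tooth [[463.5  120.09  34.  ]] 47.0
tooth [[464.04  47.94  34.  ]] 45.5
tooth [[465.99 -23.8   34.  ]] 45.5
tooth [[463.   -95.09  34.  ]] 45.0
t: 29.1
position: [492.1, -479.3, 161.2]
eef_rot: [-0.0, 0.438, 0.899, 0.0]
contact_force: [-0.1, -0.1, 0.1]
grip_width: 85.1
grasp_force: 0.0
t: 29.6
position: [492.1, -479.3, 161.2]
eef_rot: [-0.0, 0.141, 0.99, 0.0]
contact_force: [0.1, 0.1, -0.2]
grip_width: 85.1
grasp_force: 0.0
q6 -2.08 yaw 73.81 [ 492.1  -479.27  161.21] 85.1
turn [ 0.   -0.    0.01] shift [ 1.8 -1.3  6.2]
turn [0. 0. 0.] shift [127.5 462.9   0. ]
```

```bash
J="python3 -m jog"; sed -i 's/^C=.*/C=np.array([452.1,12.0]); CY=1.0/' h.py
$J '[[0,0,0,8,29,0,85],[0,0,0,20,72,0,85],[0,0,0,32,117,0,85],[0,0,0,44,162,0,85],[0,0,0,57,207,0,85]]'
$J '[[0,0,0,12,44,0,85],[0,0,0,24,88,0,85],[0,0,0,37,132,0,85],[0,0,0,49,176,0,85],[0,0,0,57,206,0,85]]' 60
$J '[[0,0,0,0,0,0,85],[0,0,0,0,0,0,85]]'
python3 - <<'E'
from h import *
T=ctrl.get_image("top");S=ctrl.get_image("side")
for c in blobs(mask(T,(5,150,120),(17,255,255),(100,150,300,350)),60): print("orange",rect(T,c,26))
for c in blobs(mask(S,(5,150,120),(17,255,255),(200,320,370,440)),60): print("orangeS",rect(S,c,26),cv2.minAreaRect(c))
for k in blobs(mask(T,(0,0,120),(180,60,255),(170,260,215,298)),20): print("blade",rect(T,k,15))
p=np.array([505.4,270.5]); plan((*p,155,73.4),(*p,3,73.4))
E
```

```text
t: 30.1
position: [495.7, -263.2, 161.3]
eef_rot: [-0.0, 0.143, 0.99, 0.0]
contact_force: [1.1, 0.2, 0.4]
grip_width: 84.8
grasp_force: 0.0
t: 30.6
position: [499.0, -48.9, 161.4]
eef_rot: [-0.0, 0.143, 0.99, 0.0]
contact_force: [0.9, -1.1, -0.1]
grip_width: 85.0
grasp_force: 0.0
t: 30.8
position: [499.7, -51.0, 161.4]
eef_rot: [-0.0, 0.142, 0.99, -0.0]
contact_force: [0.1, -1.1, -0.1]
grip_width: 85.3
grasp_force: 0.0
orange [505.86 271.1   89.81  38.01 -16.59]
orangeS [518.62 268.96  60.59  29.52 -16.28] ((287.8000183105469, 364.9000244140625), (37.11872863769531, 15.205260276794434), 26.56505012512207)
orangeS [502.83 297.54  92.45  44.2    3.88] ((293.0685729980469, 380.7475891113281), (56.538944244384766, 22.662227630615234), 9.29330825805664)
blade [444.51 292.58  36.15  20.61 -15.79]
q6 -1.41 yaw 73.5 [499.96 -52.31 161.33] 84.5
turn [-0.  0.  0.] shift [ 86.5 311.1   6.3]
turn [0. 0. 0.] shift [  0.   0. 152.]
```

```bash
J="python3 -m jog"; 
$J '[[0,0,0,8,29,0,85],[0,0,0,19,69,0,85],[0,0,0,32,113,0,85],[0,0,0,44,157,0,85],[0,0,0,57,201,0,85]]'
$J '[[0,0,0,12,44,20,85],[0,0,0,23,84,50,85],[0,0,0,28,110,80,85],[0,0,0,28,112,90,85],[0,0,0,28,112,90,85]]' 60
$J '[[0,0,0,0,0,0,85],[0,0,0,0,0,0,85]]'
python3 - <<'E'
from h import *
p=np.array([506.4,273]); plan((*p,20,73.6),(*p,3,73.6))
E
```

```text
t: 31.4
position: [502.9, 157.4, 161.3]
eef_rot: [0.0, 0.145, 0.989, -0.0]
contact_force: [1.1, 0.6, -0.2]
grip_width: 84.7
grasp_force: 0.0
t: 31.9
position: [506.6, 271.1, 69.4]
eef_rot: [-0.002, 0.143, 0.99, -0.001]
contact_force: [0.5, -0.2, -0.1]
grip_width: 85.2
grasp_force: 0.0
t: 32.1
position: [508.4, 271.2, 72.5]
eef_rot: [0.001, 0.144, 0.99, 0.0]
contact_force: [0.2, 0.0, 0.1]
grip_width: 85.0
grasp_force: 0.0
q6 -0.81 yaw 73.4 [508.41 271.15  72.46] 85.0
turn [ 0.  0. -0.] shift [ 2.5  1.1 52.5]
turn [0. 0. 0.] shift [ 0.  0. 17.]
```

```bash
J="python3 -m jog"; 
$J '[[0,0,0,2.5,1.1,25,85],[0,0,0,2.5,1.1,45,85],[0,0,0,2.5,1.1,58,80],[0,0,0,2.5,1.1,65,70],[0,0,0,2.5,1.1,67,70]]'
$J '[[0,0,0,0,0,0,50],[0,0,0,0,0,0,30],[0,0,0,0,0,0,25],[0,0,0,0,0,0,25],[0,0,0,0,0,0,25]]' 60
$J '[[0,0,0,0,0,0,25],[0,0,0,0,0,0,25]]' 
python3 - <<'E'
from h import *
plan()
E
```

```text
t: 32.6
position: [505.5, 273.7, 4.2]
eef_rot: [-0.0, 0.144, 0.99, -0.0]
contact_force: [0.4, -0.0, 0.1]
grip_width: 69.9
grasp_force: 0.0
t: 33.1
position: [506.1, 274.5, 5.2]
eef_rot: [0.001, 0.143, 0.99, 0.0]
contact_force: [-0.3, 0.0, 5.8]
grip_width: 32.8
grasp_force: 61.6
t: 33.3
position: [506.0, 274.4, 5.2]
eef_rot: [0.001, 0.143, 0.99, 0.0]
contact_force: [0.1, -1.6, 6.1]
grip_width: 32.8
grasp_force: 61.6
q6 -0.81 yaw 73.52 [506.04 274.44   5.23] 32.8
```

```bash
J="python3 -m jog"; 
$J '[[0,0,0,0,0,-10,25],[0,0,0,0,0,-30,25],[0,0,0,0,0,-50,25],[0,0,0,0,0,-60,25],[0,0,0,0,0,-60,25]]' 80
$J '[[0,0,-0.1,0,0,0,25],[0,0,-0.2,0,0,0,25],[0,0,-0.305,0,0,0,25],[0,0,-0.305,0,0,0,25]]'
python3 - <<'E'
from h import *
a=ch(155,108); print(a);plan((*a,60,CY+90),(*a,16.2,CY+90))
T=ctrl.get_image("top");S=ctrl.get_image("side")
cv2.imwrite("pics/g1.png",cv2.resize(np.hstack([S["pixels"][270:430,200:400],T["pixels"][190:350,130:330]]),None,fx=2,fy=2))
E
```

```text
t: 33.8
position: [506.2, 274.6, 65.8]
eef_rot: [0.001, 0.143, 0.99, 0.001]
contact_force: [-0.1, 0.4, -2.1]
grip_width: 32.7
grasp_force: 80.7
t: 34.2
position: [504.7, 273.8, 63.3]
eef_rot: [-0.001, -0.009, 1.0, -0.0]
contact_force: [0.9, 0.6, -1.1]
grip_width: 32.1
grasp_force: 80.7
[605.19 122.69]
q6 -1.11 yaw 91.04 [504.73 273.78  63.32] 32.1
turn [-0. -0.  0.] shift [ -97.7 -152.9    3.3]
turn [0. 0. 0.] shift [ 0.   0.  43.8]
```

View pics/g1.png

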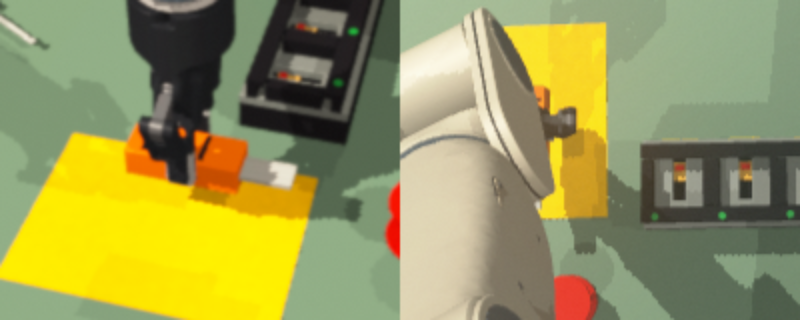

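The crop shows the gauge held level, blade toward -x, clear of the charger and reel.

```bash
J="python3 -m jog"; 
$J '[[0,0,0,-20,-30,0,25],[0,0,0,-45,-68,0,25],[0,0,0,-70,-108,0,25],[0,0,0,-90,-140,10,25],[0,0,0,-98,-152,25,25]]'
$J '[[0,0,0,0,-1,10,25],[0,0,0,0,-1,18,25],[0,0,0,0,-1,20,25],[0,0,0,0,-1,20,25]]'
python3 - <<'E'
from h import *
a=ch(155,108); plan((*a,16.2,CY+90))
E
```

```text
t: 34.8
position: [608.6, 121.0, 39.6]
eef_rot: [0.002, -0.006, 1.0, 0.0]
contact_force: [-0.5, -0.3, -0.6]
grip_width: 32.4
grasp_force: 80.8
t: 35.2
position: [605.0, 124.0, 18.7]
eef_rot: [-0.001, -0.009, 1.0, -0.0]
contact_force: [0.5, 1.2, -1.0]
grip_width: 32.4
grasp_force: 80.8
q6 -1.41 yaw 91.06 [604.98 123.96  18.69] 32.4
turn [-0. -0.  0.] shift [-0.2 -1.3  2.5]
```

```bash
J="python3 -m jog"; 
$J '[[0,0,0,0,-1.3,2.5,25],[0,0,0,0,-1.3,2.5,25],[0,0,0,0,-1.3,2.5,25]]'
$J '[[0,0,0,5,0,0,25],[0,0,0,12,0,0,25],[0,0,0,18,0,0,25],[0,0,0,18,0,0,25],[0,0,0,18,0,0,25]]'
python3 - <<'E'
from h import *
a=ch(130,108); plan((*a,16.2,CY+90))
S=ctrl.get_image("side"); cv2.imwrite("pics/i1.png",cv2.resize(S["pixels"][210:360,220:400],None,fx=4,fy=4))
E
```

```text
t: 35.5
position: [606.1, 121.8, 17.1]
eef_rot: [0.0, -0.009, 1.0, 0.0]
contact_force: [0.1, 0.3, -1.4]
grip_width: 32.7
grasp_force: 80.8
t: 36.0
position: [587.9, 121.2, 16.8]
eef_rot: [0.0, -0.009, 1.0, 0.0]
contact_force: [0.2, -0.2, -1.5]
grip_width: 32.2
grasp_force: 80.8
q6 -1.4 yaw 90.99 [587.88 121.19  16.83] 32.2
turn [ 0.  0. -0.] shift [7.7 1.2 0.6]
```

View pics/i1.png

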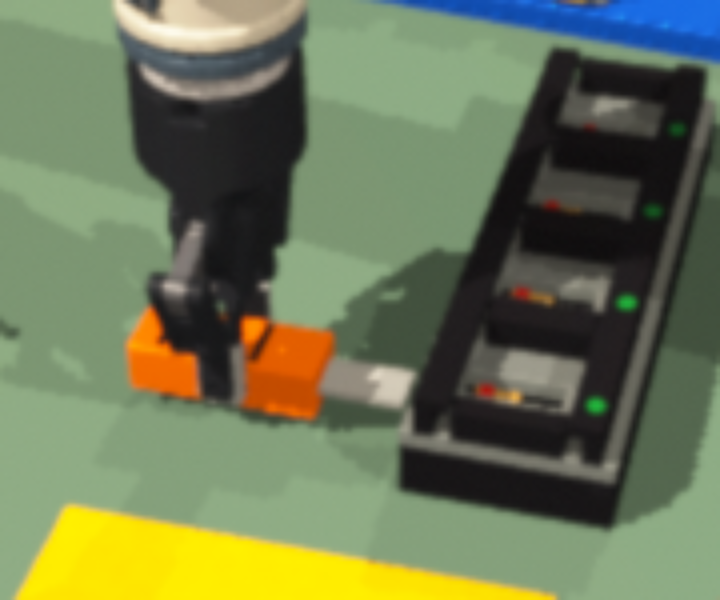

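The blade tip is right at the far face in front of bay a's slot and the gauge is level. I'll push it in gradually while watching the force.

```bash
J="python3 -m jog"; 
$J '[[0,0,0,0,1,0.4,25],[0,0,0,3,1,0.4,25],[0,0,0,7,1,0.4,25],[0,0,0,12,1,0.4,25],[0,0,0,12,1,0.4,25]]'
$J '[[0,0,0,4,0,0,25],[0,0,0,8,0,0,25],[0,0,0,8,0,0,25]]'
python3 - <<'E'
from h import *
a=ch(93,108); plan((*a,16.2,CY+90))
E
```

```text
t: 36.55
position: [574.8, 121.9, 16.1]
eef_rot: [-0.001, -0.009, 1.0, -0.0]
contact_force: [0.2, 0.1, -1.8]
grip_width: 32.7
grasp_force: 80.8
t: 36.85
position: [567.2, 121.8, 16.2]
eef_rot: [-0.0, -0.009, 1.0, -0.0]
contact_force: [0.9, 0.4, -0.9]
grip_width: 32.3
grasp_force: 80.8
q6 -1.4 yaw 90.99 [567.18 121.78  16.22] 32.3
turn [-0. -0. -0.] shift [24.   0.2  0. ]
```

```bash
J="python3 -m jog"; 
$J '[[0,0,0,4,0,0,25],[0,0,0,9,0,0,25],[0,0,0,14,0,0,25],[0,0,0,18,0,0,25],[0,0,0,19,0,0,25]]'
$J '[[0,0,0,1.5,0,0,25],[0,0,0,3,0,0,25],[0,0,0,3,0,0,25]]'
$J '[[0,0,0,1,0,0,25],[0,0,0,2,0,0,25],[0,0,0,2,0,0,25]]'
```

```text
t: 37.35
position: [548.9, 121.6, 16.5]
eef_rot: [0.0, -0.009, 1.0, 0.0]
contact_force: [2.5, -0.3, -3.1]
grip_width: 32.5
grasp_force: 80.8
t: 37.65
position: [545.9, 121.5, 16.3]
eef_rot: [-0.0, -0.009, 1.0, 0.0]
contact_force: [1.7, -0.2, -1.3]
grip_width: 32.4
grasp_force: 80.8
t: 37.95
position: [543.8, 121.4, 16.3]
eef_rot: [-0.0, -0.009, 1.0, 0.0]
contact_force: [1.8, 0.4, -1.0]
grip_width: 32.6
grasp_force: 80.8
```

```bash
J="python3 -m jog"; 
$J '[[0,0,0,1,0,0,25],[0,0,0,2,0,0,25],[0,0,0,2,0,0,25]]'
$J '[[0,0,0,1,0,0,25],[0,0,0,2,0,0,25],[0,0,0,2,0,0,25]]'
```

```text
t: 38.25
position: [541.9, 121.4, 16.4]
eef_rot: [0.0, -0.009, 1.0, 0.0]
contact_force: [2.2, -0.3, -1.1]
grip_width: 32.5
grasp_force: 80.8
t: 38.55
position: [542.0, 121.5, 16.7]
eef_rot: [0.002, -0.009, 1.0, 0.0]
contact_force: [7.7, -0.9, -5.3]
grip_width: 32.5
grasp_force: 80.4
```

```bash
J="python3 -m jog"; 
$J '[[0,0,0,1,0,0,25],[0,0,0,2,0,0,25],[0,0,0,2,0,0,25]]'
$J '[[0,0,0,1,0,0,25],[0,0,0,2,0,0,25],[0,0,0,2,0,0,25]]'
```

```text
t: 38.85
position: [542.0, 121.5, 17.0]
eef_rot: [0.004, -0.009, 1.0, 0.0]
contact_force: [11.8, -2.9, -8.0]
grip_width: 32.1
grasp_force: 80.1
t: 39.15
position: [542.0, 121.6, 17.3]
eef_rot: [0.006, -0.009, 1.0, 0.001]
contact_force: [18.0, -2.6, -12.1]
grip_width: 32.2
grasp_force: 80.4
```

```bash
J="python3 -m jog"; 
$J '[[0,0,0,-6,0,0,25],[0,0,0,-16,0,0,25],[0,0,0,-30,0,0,25],[0,0,0,-46,0,0,25],[0,0,0,-62,0,0,25]]'
$J '[[0,0,0,-4,0,0,25],[0,0,0,-4,-20,0,25],[0,0,0,-4,-55,0,25],[0,0,0,-4,-72,0,25],[0,0,0,-4,-72,0,25]]'
$J '[[0,0,0,0,0,0,25],[0,0,0,0,0,0,25],[0,0,0,0,0,0,25]]'
python3 - <<'E'
from h import *
a=ch(130,36); plan((*a,16.3,CY+90))
E
```

```text
t: 39.65
position: [597.7, 122.3, 15.9]
eef_rot: [-0.001, -0.009, 1.0, -0.0]
contact_force: [-0.0, -0.7, -1.2]
grip_width: 32.7
grasp_force: 81.6
t: 40.15
position: [602.2, 48.5, 16.0]
eef_rot: [-0.001, -0.007, 1.0, -0.0]
contact_force: [0.7, 0.6, -1.8]
grip_width: 32.2
grasp_force: 81.6
t: 40.45
position: [603.1, 51.3, 16.3]
eef_rot: [-0.0, -0.009, 1.0, 0.0]
contact_force: [-0.5, 0.3, -1.4]
grip_width: 32.5
grasp_force: 81.6
q6 -1.52 yaw 91.04 [603.1   51.34  16.31] 32.5
turn [ 0. -0.  0.] shift [21.7 -0.7  0. ]
```

```bash
J="python3 -m jog"; 
$J '[[0,0,0,4,-0.6,0,25],[0,0,0,10,-0.6,0,25],[0,0,0,16,-0.6,0,25],[0,0,0,22,-0.6,0,25],[0,0,0,26,-0.6,0,25]]'
$J '[[0,0,0,4,0,0,25],[0,0,0,8,0,0,25],[0,0,0,12,0,0,25]]'
python3 - <<'E'
from h import *
a=ch(92,36); plan((*a,16.3,CY+90))
E
```

```text
t: 40.95
position: [576.2, 49.4, 16.3]
eef_rot: [-0.0, -0.009, 1.0, -0.0]
contact_force: [0.4, -0.5, -0.5]
grip_width: 32.8
grasp_force: 81.6
t: 41.25
position: [565.1, 49.2, 16.4]
eef_rot: [0.0, -0.009, 1.0, 0.0]
contact_force: [0.9, -0.5, -1.7]
grip_width: 32.1
grasp_force: 81.6
q6 -1.52 yaw 90.98 [565.06  49.16  16.38] 32.1
turn [ 0.  0. -0.] shift [21.6  0.8  0.1]
```

```bash
J="python3 -m jog"; 
$J '[[0,0,0,4,0.5,0,25],[0,0,0,9,0.5,0,25],[0,0,0,14,0.5,0,25],[0,0,0,18,0.5,0,25],[0,0,0,20,0.5,0,25]]'
$J '[[0,0,0,1,0,0,25],[0,0,0,2,0,0,25],[0,0,0,3,0,0,25],[0,0,0,4,0,0,25],[0,0,0,4,0,0,25]]'
$J '[[0,0,0,1,0,0,25],[0,0,0,2,0,0,25],[0,0,0,2,0,0,25]]'
```

```text
t: 41.75
position: [545.1, 49.4, 16.4]
eef_rot: [0.0, -0.009, 1.0, 0.0]
contact_force: [2.3, -0.7, -2.0]
grip_width: 32.6
grasp_force: 81.6
t: 42.25
position: [543.2, 49.4, 16.7]
eef_rot: [0.002, -0.009, 1.0, 0.0]
contact_force: [6.3, 0.3, -4.2]
grip_width: 32.3
grasp_force: 81.4
t: 42.55
position: [543.3, 49.4, 17.0]
eef_rot: [0.004, -0.009, 1.0, 0.0]
contact_force: [11.1, 0.1, -8.0]
grip_width: 32.7
grasp_force: 81.0
```

As predicted, bay b is home at x = 543.3. One more press, then on to bay c.

```bash
J="python3 -m jog"; 
$J '[[0,0,0,1,0,0,25],[0,0,0,2,0,0,25],[0,0,0,2,0,0,25]]'
$J '[[0,0,0,-6,0,0,25],[0,0,0,-16,0,0,25],[0,0,0,-30,0,0,25],[0,0,0,-46,0,0,25],[0,0,0,-62,0,0,25]]'
$J '[[0,0,0,-4,0,0,25],[0,0,0,-4,-20,0,25],[0,0,0,-4,-55,0,25],[0,0,0,-4,-72,0,25],[0,0,0,-4,-72,0,25]]'
$J '[[0,0,0,0,0,0,25],[0,0,0,0,0,0,25],[0,0,0,0,0,0,25]]'
python3 - <<'E'
from h import *
a=ch(130,-36); plan((*a,16.3,CY+90))
E
```

```text
t: 42.85
position: [543.3, 49.4, 17.3]
eef_rot: [0.006, -0.009, 1.0, 0.0]
contact_force: [17.0, -0.7, -11.5]
grip_width: 32.7
grasp_force: 80.5
t: 43.35
position: [599.0, 50.2, 15.9]
eef_rot: [-0.001, -0.009, 1.0, -0.0]
contact_force: [-0.3, -0.1, -1.4]
grip_width: 32.5
grasp_force: 81.6
t: 43.85
position: [603.6, -23.6, 16.0]
eef_rot: [-0.001, -0.007, 1.0, -0.0]
contact_force: [0.6, 0.4, -1.7]
grip_width: 32.2
grasp_force: 81.7
t: 44.15
position: [604.3, -20.7, 16.3]
eef_rot: [-0.0, -0.009, 1.0, 0.0]
contact_force: [0.4, 1.0, -1.0]
grip_width: 32.4
grasp_force: 81.7
q6 -1.64 yaw 91.04 [604.29 -20.72  16.27] 32.4
turn [ 0. -0.  0.] shift [21.6 -0.6 -0. ]
```

```bash
J="python3 -m jog"; 
$J '[[0,0,0,4,-0.4,0,25],[0,0,0,10,-0.4,0,25],[0,0,0,16,-0.4,0,25],[0,0,0,22,-0.4,0,25],[0,0,0,26,-0.4,0,25]]'
$J '[[0,0,0,4,0,0,25],[0,0,0,8,0,0,25],[0,0,0,12,0,0,25]]'
python3 - <<'E'
from h import *
a=ch(92,-36); plan((*a,16.3,CY+90))
E
```

```text
t: 44.65
position: [577.5, -22.5, 16.3]
eef_rot: [-0.0, -0.009, 1.0, 0.0]
contact_force: [-0.8, 0.4, -1.5]
grip_width: 32.7
grasp_force: 81.7
t: 44.95
position: [566.3, -22.8, 16.4]
eef_rot: [0.0, -0.009, 1.0, -0.0]
contact_force: [0.3, 0.1, -1.9]
grip_width: 32.7
grasp_force: 81.7
q6 -1.65 yaw 90.98 [566.27 -22.75  16.38] 32.7
turn [-0.  0. -0.] shift [21.5  0.7  0.1]
```

```bash
J="python3 -m jog"; 
$J '[[0,0,0,4,0.5,0,25],[0,0,0,9,0.5,0,25],[0,0,0,14,0.5,0,25],[0,0,0,18,0.5,0,25],[0,0,0,20,0.5,0,25]]'
$J '[[0,0,0,1,0,0,25],[0,0,0,2,0,0,25],[0,0,0,3,0,0,25],[0,0,0,4,0,0,25],[0,0,0,4,0,0,25]]'
$J '[[0,0,0,1,0,0,25],[0,0,0,2,0,0,25],[0,0,0,3,0,0,25],[0,0,0,4,0,0,25],[0,0,0,4,0,0,25]]'
```

```text
t: 45.45
position: [546.3, -22.6, 16.4]
eef_rot: [0.0, -0.009, 1.0, 0.0]
contact_force: [2.7, 0.5, -0.6]
grip_width: 32.0
grasp_force: 81.7
t: 45.95
position: [544.5, -22.6, 16.7]
eef_rot: [0.002, -0.009, 1.0, -0.0]
contact_force: [7.1, 1.9, -4.9]
grip_width: 32.4
grasp_force: 81.3
t: 46.45
position: [544.6, -22.7, 17.3]
eef_rot: [0.006, -0.008, 1.0, -0.0]
contact_force: [16.5, 3.6, -11.1]
grip_width: 32.3
grasp_force: 80.5
```

Bay c is home. Next is bay d.

```bash
J="python3 -m jog"; 
$J '[[0,0,0,-6,0,0,25],[0,0,0,-16,0,0,25],[0,0,0,-30,0,0,25],[0,0,0,-46,0,0,25],[0,0,0,-62,0,0,25]]'
$J '[[0,0,0,-4,0,0,25],[0,0,0,-4,-20,0,25],[0,0,0,-4,-55,0,25],[0,0,0,-4,-72,0,25],[0,0,0,-4,-72,0,25]]'
$J '[[0,0,0,0,0,0,25],[0,0,0,0,0,0,25],[0,0,0,0,0,0,25]]'
$J '[[0,0,0,4,-0.4,0,25],[0,0,0,10,-0.4,0,25],[0,0,0,16,-0.4,0,25],[0,0,0,18,-0.4,0,25],[0,0,0,18,-0.4,0,25]]'
python3 - <<'E'
from h import *
a=ch(92,-108); plan((*a,16.3,CY+90))
E
```

```text
t: 46.95
position: [600.2, -21.7, 15.9]
eef_rot: [-0.001, -0.009, 1.0, 0.0]
contact_force: [0.7, -0.5, -1.3]
grip_width: 32.0
grasp_force: 81.7
t: 47.45
position: [604.9, -95.5, 16.1]
eef_rot: [-0.001, -0.007, 1.0, 0.0]
contact_force: [-0.2, 0.1, -1.7]
grip_width: 32.5
grasp_force: 81.8
t: 47.75
position: [605.5, -92.6, 16.3]
eef_rot: [-0.0, -0.009, 1.0, 0.0]
contact_force: [-0.2, 0.2, -2.3]
grip_width: 32.1
grasp_force: 81.8
t: 48.25
position: [587.2, -94.2, 16.3]
eef_rot: [-0.0, -0.009, 1.0, 0.0]
contact_force: [-0.2, 0.7, -1.4]
grip_width: 32.3
grasp_force: 81.8
q6 -1.77 yaw 90.98 [587.15 -94.23  16.33] 32.3
turn [ 0. -0. -0.] shift [41.2  0.6  0. ]
```

```bash
J="python3 -m jog"; 
$J '[[0,0,0,4,0.3,0,25],[0,0,0,9,0.3,0,25],[0,0,0,13,0.3,0,25],[0,0,0,17,0.3,0,25],[0,0,0,20,0.3,0,25]]'
$J '[[0,0,0,4,0.2,0,25],[0,0,0,9,0.2,0,25],[0,0,0,14,0.2,0,25],[0,0,0,18,0.2,0,25],[0,0,0,20,0.2,0,25]]'
$J '[[0,0,0,1,0,0,25],[0,0,0,2,0,0,25],[0,0,0,3,0,0,25],[0,0,0,4,0,0,25],[0,0,0,4,0,0,25]]'
$J '[[0,0,0,1,0,0,25],[0,0,0,2,0,0,25],[0,0,0,3,0,0,25],[0,0,0,3,0,0,25]]'
```

```text
t: 48.75
position: [567.2, -94.3, 16.3]
eef_rot: [-0.0, -0.009, 1.0, 0.0]
contact_force: [-0.8, 0.8, -2.1]
grip_width: 32.5
grasp_force: 81.8
t: 49.25
position: [547.9, -94.5, 16.5]
eef_rot: [0.001, -0.009, 1.0, -0.0]
contact_force: [2.8, 1.4, -1.0]
grip_width: 32.2
grasp_force: 81.7
t: 49.75
position: [545.7, -94.6, 16.6]
eef_rot: [0.002, -0.009, 1.0, -0.0]
contact_force: [7.0, 1.8, -4.9]
grip_width: 32.6
grasp_force: 81.3
t: 50.15
position: [545.8, -94.6, 17.1]
eef_rot: [0.005, -0.008, 1.0, -0.0]
contact_force: [14.6, 4.7, -9.8]
grip_width: 32.4
grasp_force: 80.7
```

```bash
J="python3 -m jog"; 
$J '[[0,0,0,-6,0,0,25],[0,0,0,-16,0,0,25],[0,0,0,-30,0,0,25],[0,0,0,-46,0,0,25],[0,0,0,-62,0,0,25]]'
$J '[[0,0,0,-6,0,0,25],[0,0,0,-6,0,-20,25],[0,0,0,-6,0,-50,25],[0,0,0,-6,0,-65,25],[0,0,0,-6,0,-65,25]]'
$J '[[0,0,0,0,30,0,25],[0,0,0,3,70,0,25],[0,0,0,10,115,0,25],[0,0,0,20,160,0,25],[0,0,0,30,205,0,25]]'
$J '[[0,0,0,8,40,0,25],[0,0,0,16,80,0,25],[0,0,0,24,120,0,25],[0,0,0,30,150,0,25],[0,0,0,32,170,0,25]]'
$J '[[0,0,0,0,0,0,25],[0,0,0,0,0,0,25],[0,0,0,0,0,0,25]]'
python3 - <<'E'
from h import *
plan((540,285,25,91),(540,285,5.5,91))
E
```

```text
t: 50.65
position: [602.7, -93.5, 16.0]
eef_rot: [-0.001, -0.009, 1.0, 0.0]
contact_force: [0.1, 0.2, -1.5]
grip_width: 32.3
grasp_force: 81.8
t: 51.15
position: [609.9, -93.7, 83.4]
eef_rot: [0.002, -0.009, 1.0, -0.0]
contact_force: [0.3, 0.3, -1.0]
grip_width: 32.6
grasp_force: 81.8
t: 51.65
position: [573.6, 112.3, 80.0]
eef_rot: [-0.001, -0.008, 1.0, -0.0]
contact_force: [-0.0, 0.7, -1.7]
grip_width: 32.4
grasp_force: 81.8
t: 52.15
position: [538.4, 282.2, 79.9]
eef_rot: [-0.001, -0.01, 1.0, -0.0]
contact_force: [0.5, 0.2, -1.6]
grip_width: 32.2
grasp_force: 81.8
t: 52.45
position: [539.9, 279.3, 80.6]
eef_rot: [-0.001, -0.008, 1.0, -0.0]
contact_force: [0.9, -0.3, -0.7]
grip_width: 32.4
grasp_force: 81.8
q6 -1.13 yaw 90.94 [539.87 279.29  80.57] 32.4
turn [-0. -0. -0.] shift [-0.3  5.8 55.6]
turn [0. 0. 0.] shift [ 0.   0.  19.5]
```

```bash
J="python3 -m jog"; 
$J '[[0,0,0,0,4,20,25],[0,0,0,0,5,45,25],[0,0,0,0,5,62,25],[0,0,0,0,5,70,25],[0,0,0,0,5,72,25]]'
$J '[[0,0,0,0,0,0.5,25],[0,0,0,0,0,1,25],[0,0,0,0,0,1,25]]'
$J '[[0,0,0,0,0,0.5,25],[0,0,0,0,0,1,25],[0,0,0,0,0,1,25]]'
$J '[[0,0,0,0,0,0.5,25],[0,0,0,0,0,1,25],[0,0,0,0,0,1,25]]'
```

```text
t: 52.95
position: [539.7, 284.5, 8.2]
eef_rot: [-0.001, -0.008, 1.0, -0.0]
contact_force: [-0.1, 0.6, -1.0]
grip_width: 32.3
grasp_force: 81.8
t: 53.25
position: [540.7, 285.7, 9.1]
eef_rot: [0.001, -0.009, 1.0, 0.0]
contact_force: [0.2, 0.3, -1.1]
grip_width: 32.6
grasp_force: 81.8
t: 53.55
position: [540.2, 285.6, 7.5]
eef_rot: [0.0, -0.009, 1.0, 0.0]
contact_force: [-0.0, 0.1, -1.7]
grip_width: 32.3
grasp_force: 81.8
t: 53.85
position: [540.1, 285.4, 6.2]
eef_rot: [-0.0, -0.009, 1.0, -0.0]
contact_force: [0.4, -0.5, -1.9]
grip_width: 32.3
grasp_force: 81.8
```

```bash
J="python3 -m jog"; 
$J '[[0,0,0,0,0,0.5,25],[0,0,0,0,0,0.8,25],[0,0,0,0,0,0.8,25]]'
$J '[[0,0,0,0,0,0.3,25],[0,0,0,0,0,0.6,25],[0,0,0,0,0,0.6,25]]'
```

```text
t: 54.15
position: [540.1, 285.5, 5.5]
eef_rot: [-0.0, -0.009, 1.0, -0.0]
contact_force: [-0.8, -0.3, -1.4]
grip_width: 32.4
grasp_force: 81.8
t: 54.45
position: [540.2, 285.5, 5.3]
eef_rot: [-0.0, -0.009, 1.0, 0.0]
contact_force: [-2.1, -0.8, 4.9]
grip_width: 31.8
grasp_force: 82.6
```

Contact with the bench. I'll release, rise, back off and check everything.

```bash
J="python3 -m jog"; 
$J '[[0,0,0,0,0,0,36],[0,0,0,0,0,0,45],[0,0,0,0,0,0,60],[0,0,0,0,0,0,70],[0,0,0,0,0,0,70]]'
$J '[[0,0,0,0,0,-10,70],[0,0,0,0,0,-30,70],[0,0,0,0,0,-70,75],[0,0,0,0,0,-110,80],[0,0,0,0,0,-150,80]]'
$J '[[0,0,0,0,-30,-10,80],[0,0,0,0,-70,-20,80],[0,0,0,0,-115,-30,80],[0,0,0,0,-160,-30,80],[0,0,0,0,-205,-30,80]]'
$J '[[0,0,0,0,-45,0,80],[0,0,0,0,-90,0,80],[0,0,0,0,-135,0,80],[0,0,0,0,-180,0,80],[0,0,0,0,-220,0,80]]'
$J '[[0,0,0,0,-45,0,80],[0,0,0,0,-90,0,80],[0,0,0,0,-135,0,80],[0,0,0,0,-180,0,80],[0,0,0,0,-220,0,80]]'
$J '[[0,0,0,0,0,0,80],[0,0,0,0,0,0,80]]'
python3 - <<'E'
from h import *
T=ctrl.get_image("top"); cv2.imwrite("pics/top3.png",T["pixels"])
hsv=cv2.cvtColor(T["pixels"][250:312,240:400],cv2.COLOR_BGR2HSV)
for k in blobs(cv2.inRange(hsv,(0,110,60),(20,255,255)),2): print("tooth",ray(T,(k+np.array([240,250])).reshape(-1,2).mean(0),34))
for c in blobs(mask(T,(5,150,120),(17,255,255),(100,150,300,350)),60): print("orange",rect(T,c,26))
c=blobs(mask(T,(0,150,80),(4,255,255),(190,320,240,370)))[0]; print("reel",rect(T,c,40))
E
```

```text
t: 54.95
position: [540.2, 285.5, 4.9]
eef_rot: [0.0, -0.009, 1.0, 0.0]
contact_force: [-0.3, -0.4, 0.1]
grip_width: 70.1
grasp_force: 0.0
t: 55.45
position: [540.0, 285.4, 157.1]
eef_rot: [0.0, -0.009, 1.0, 0.0]
contact_force: [0.2, -0.2, -0.3]
grip_width: 80.2
grasp_force: 0.0
t: 55.95
position: [543.8, 79.0, 186.3]
eef_rot: [0.001, -0.009, 1.0, 0.0]
contact_force: [0.4, 1.0, 0.6]
grip_width: 80.2
grasp_force: 0.0
t: 56.45
position: [547.3, -141.6, 185.8]
eef_rot: [0.0, -0.008, 1.0, -0.0]
contact_force: [1.0, 0.2, -0.2]
grip_width: 80.4
grasp_force: 0.0
t: 56.95
position: [550.9, -361.7, 185.8]
eef_rot: [0.0, -0.008, 1.0, -0.0]
contact_force: [0.5, 0.6, -0.1]
grip_width: 80.0
grasp_force: 0.0
t: 57.15
position: [550.8, -360.1, 185.2]
eef_rot: [0.0, -0.008, 1.0, 0.0]
contact_force: [0.6, -0.2, -0.4]
grip_width: 80.3
grasp_force: 0.0
tooth [[448.19 119.92  34.  ]]
tooth [[452.44 -95.22  34.  ]]
tooth [[448.67  47.9   34.  ]]
tooth [[450.19 -23.51  34.  ]]
orange [539.44 283.08  90.55  35.86   1.52]
reel [323.01 240.57  62.37  56.71 -80.53]
```

View pics/top3.png

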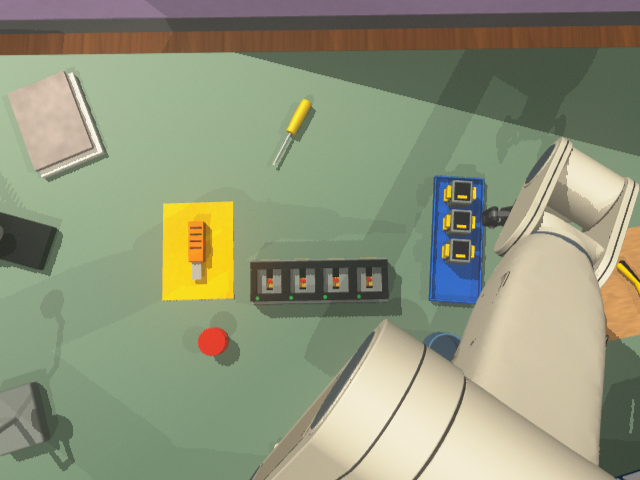

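The top view shows the gauge flat on the mat at (197,250), three packs upright in the tray and four teeth in line. The reel and screwdriver are unmoved, and I moved nothing near the mug.

```bash
python3 -c "
from workcell import ctrl
print(ctrl.job_done())"
```

```text
the job is handed in; nothing more can be done
None
```

The job is handed in: the three packs present (a, c and d) stand side by side in the tray, the gauge met its stop in all four bays, and it lies flat on the mat; the final mug check was partly blocked by the arm, and no verdict was returned.

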